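Shelve two bamboo boxes by height in a pine organiser

ROBOT

A 7-joint arm with a two-finger parallel gripper is mounted at the origin on the work surface. World frame = base frame: x ahead of the robot, y to its left, z up, the work surface at z = 0. Lengths are in m, angles in rad, forces in N, time in s.
With the tool pointing down it reaches from about 0.4 to 0.85 m from the base axis. Payload 4.5 kg.
Tool frame: the origin (TCP) lies midway between the tips of the shut fingers; the grasp point (between the pads) lies 19 mm behind it; z points along the fingers, y is the line along which they close (so a half turn about z gives the same grasp; the last joint's range is limited). The gripper opens to 88 mm and grips with 3 to 60 N. Pads are 18 mm wide; open, the fingers measure 123 mm over their backs; the gripper's body (75 mm by 187 mm) begins 45 mm behind the grasp point.
Start: joints at [-1.308, 0.689, -0.195, 1.565, 0.157, 0.902, -0.215], TCP at [0.142, 0.609, 0.212] pointing down, gripper open.
Joint ranges: [-3.01, 3.01], [-0.46, 2.08], [-1.47, 1.51], [0.13, 2.56], [-1, 4.14], [0.04, 2.09], [-2.66, 2.66]. Speed limits (rad/s): [2.57, 2.57, 3.14, 3.14, 3.14, 3.14, 3.14].

INTERFACE

Orientations are given as a unit quaternion [x, y, z, w].
In Python, from rig import * gives the robot as it stands.
- The arm moves only by the shell command python3 -m creep 'ROWS' [FORCE]. ROWS is JSON, a list of rows, each a list of 3 entries, a list of its own where there are three numbers: the shift along the tool's x, y, z in units of 800 mm (1.0 is 800 mm), then the turn, a rotation vector about the tool's x, y, z in units of 0.5 rad (1.0 is 0.5 rad), then the opening, from 0 (shut) to 1 (fully open). In form: [[[tx, ty, tz], [ax, ay, az], grip], ...]. A call has 1 to 20 rows; each row is the pose to reach, as a shift and turn from the pose commanded when the call began, along the tool's axes at that moment; what a row does not reach only later rows make up. A row lasts 1/10 s, in which the tool goes at most 50 mm and 8.59 degrees, less where a joint would pass 70% of its speed; a pose out of reach is approached as far as the arm can. A call with a number of a shift or a turn outside -1 to 1 is refused whole. A call with a gripper value outside its range is refused whole. The fingers move at their own pace and stop on an object; FORCE is the grip in N (left out, the last holds). Time passes only in rows, so rows that repeat a pose let the fingers close. It gives the time, the measured TCP pose, the force, the opening and the grip force at its end, in the units of the state.
- sense(): the state, without advancing time (a new reading comes with each control period).
- get_image(name): name is "side" or "top"; returns the picture (480x640x3 uint8, red, green, blue); there is no depth.
- calibration(name): a dict with "vertical_fov" (degrees; the focal length in pixels is half the picture's height over the tangent of half this angle, whatever the lens; pixels are square), "cx", "cy" (the principal point, pixels), "position" and "orientation" of the camera in the world. Camera axes: x right, y down, z forward; pixel columns grow to the right and rows downward; lengths in m; the calibration is good to about 2 mm. A picture is of the moment at which its call begins. calibration takes no time and is no camera call.
- job_done(): hands the job in; it is judged then, once.
The state is a dict: "t": time; "joint_pos": joint angles; "qd": joint speeds; "tau": joint torques, N m; "tcp_pos": TCP position; "ee_rot": TCP orientation; "wrist_force": force on the tool from outside, world axes, zero at the start; "ft_torque": the same for the moment, N m; "width": finger opening in m; "grasp_force": force on a finger pad.
Only numpy, scipy, OpenCV 4.12 (cv2) and the standard library are available. Lean on these libraries where they do the work, as an engineer would, in place of code of your own. Each camera call takes 0.05 s, during which the arm holds its last target. There are 200 camera calls.

TASK

Put the two long lidded bamboo boxes with brass hooks away in the two-tier pine organiser on the cork mat: the tall box in the compartment with the high opening, the low box in the one with the raised floor and low opening. Slide each in lengthwise from the robot's side, upright and straight, until at least half of its length is under the roof, and let go of it resting on the compartment floor.

Things in the scene. Friction and masses are not known exactly. Their poses are not given: they have to be found in the camera images.
- tall_box_centre (a point): Centre (half-way up) of the tall lidded bamboo box: pale, closed, 170 long (x axis) x 54 wide (y) x 115 high (z up), 0.15 to 0.25 kg evenly spread, loose, upright on the cork mat (top at z = 3 mm). A small brass hook and its plate lie flat on the lid and face of the -x end, which starts towards the robot. It starts left or right of the organiser, the low box on the other side.
- low_box_centre (a point): Centre (half-way up) of the low lidded bamboo box: the same look, hook, length (170) and width (54) but only 60 high, about 0.1 to 0.17 kg. Axes as for the tall box. It starts on the other side of the organiser.
- tall_tier_mouth (a point): Fixed pine organiser, high compartment: point on its floor (15 mm above the table), midway between the side walls, below the roof's front edge. x points inward, away from the robot, z up. Opening 90 wide, 135 high. Roof (12 thick) and walls (10) run 130 back from here; bare floor reaches 70 out in front. A stop strip 15 high crosses the floor 120 in; back else open.
- low_tier_mouth (a point): The low compartment beside it (centre lines 112 apart; which is left or right varies): same point, axes, width, depth, stop and bare floor in front, roofs level. Its floor is a solid step 70 mm above the table, so the opening is only 80 high.
There are look-alikes about, which are no part of the job. Leave any blue look-alike of the part that bears tall_box_centre alone.

How it is judged:
By the outcome, as a careful person would: the job done as asked, in the order asked, and still so for the second after the job is handed in, with the robot touching nothing.
It also fails if it takes over 67 s, if anything falls off the work surface, if the arm or the gripper's body presses on something with over 40 N, if the wrist force passes 120 N, or if a joint passes its speed limit or range.

## Working session

There is one attempt and no reset: what is moved stays moved. The work goes in short steps, Python scripts to look and compute and a shell command to move; the robot and the scene stay as the last step left them, time stands still between calls to the robot, and variables do not carry over. Pictures are saved under pics/ and viewed, at most 10 in all, crops included, and the job is handed in when it is done.

```bash
mkdir -p pics
python3 - <<'E'
from rig import *
import cv2
for n in("top","side"):
    cv2.imwrite(f"pics/{n}0.png",get_image(n)[:,:,::-1]); print(n,calibration(n))
s=sense();print(s)
E
```

```text
top {'vertical_fov': 48.48264988836114, 'cx': 314.6958366470723, 'cy': 240.47016627127726, 'position': array([3.15050719e-01, 9.79522668e-04, 1.39299801e+00]), 'orientation': array([-0.69974948,  0.71317703, -0.02511446,  0.03314293])}
side {'vertical_fov': 45.645748906513596, 'cx': 316.4588647271928, 'cy': 253.2317703915328, 'position': array([-0.10235175, -0.65389362,  0.92727722]), 'orientation': array([ 0.87977822, -0.29815779,  0.12134227, -0.34981176])}
{'t': 0.1, 'joint_pos': array([-1.30821081,  0.68987415, -0.19451765,  1.56624699,  0.15732479,
        0.90248407, -0.21510008]), 'qd': array([-3.25237393e-04, -6.89030650e-04, -6.81144945e-04, -2.75035039e-03,
       -5.57446361e-04,  3.67498996e-05,  3.13800568e-04]), 'tau': array([-4.87804937e-03, -5.28500211e+01, -1.27167854e+00, -1.53836650e+01,
       -5.24345529e-02,  2.01763411e-03,  4.32160437e-05]), 'tcp_pos': array([0.14166194, 0.60810981, 0.21110455]), 'ee_rot': array([ 1.14098404e-01,  9.93469123e-01, -8.09460826e-04, -2.25637614e-05]), 'wrist_force': array([-0.11439263, -0.65178597, -0.64503193]), 'ft_torque': array([-0.03593389,  0.06769652,  0.04490926]), 'grasp_force': 0.0, 'width': 0.08784628714157286}
```

View pics/top0.png

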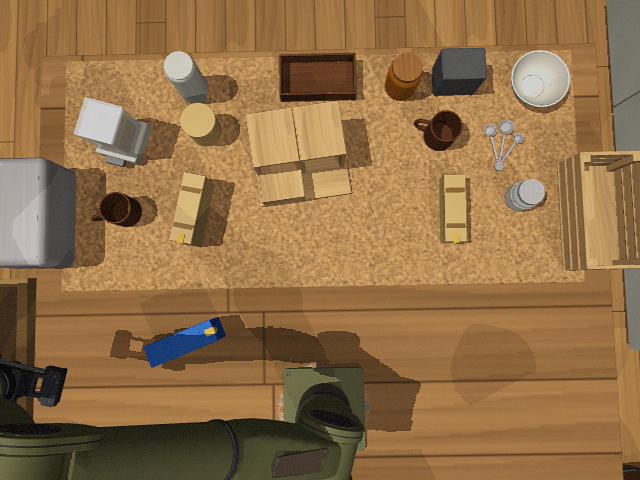

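View pics/side0.png

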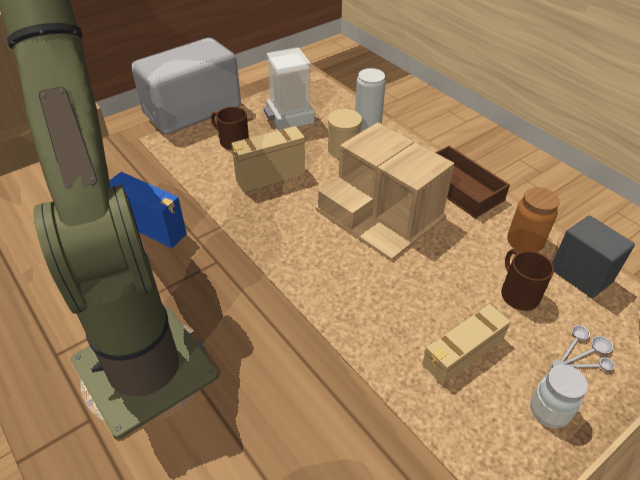

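The top picture shows the tall bamboo box at about (190,208) and the low one at (455,208). The organiser is at (300,150), with the raised step on its left and the low floor on its right. Possible mix-ups are the blue box (185,342), which I leave alone, and the low box (455,208) for the tall one. The side view confirms the heights. One enlarged crop next.

Run:
```python
import cv2,numpy as np
a=cv2.imread("pics/top0.png")
def c(x,y,w,h,s):return cv2.resize(a[y:y+h,x:x+w],None,fx=s,fy=s,interpolation=cv2.INTER_CUBIC)
o=np.zeros((600,800,3),np.uint8)
o[:,:250]=c(160,165,50,120,5)[:,:250]  # tall x160-210
o[:500,260:520]=c(429,165,52,100,5)
cv2.imwrite("pics/c1.png",o)
cv2.imwrite("pics/c2.png",c(235,90,130,120,5))
```

```text
(no output)
```

View pics/c1.png

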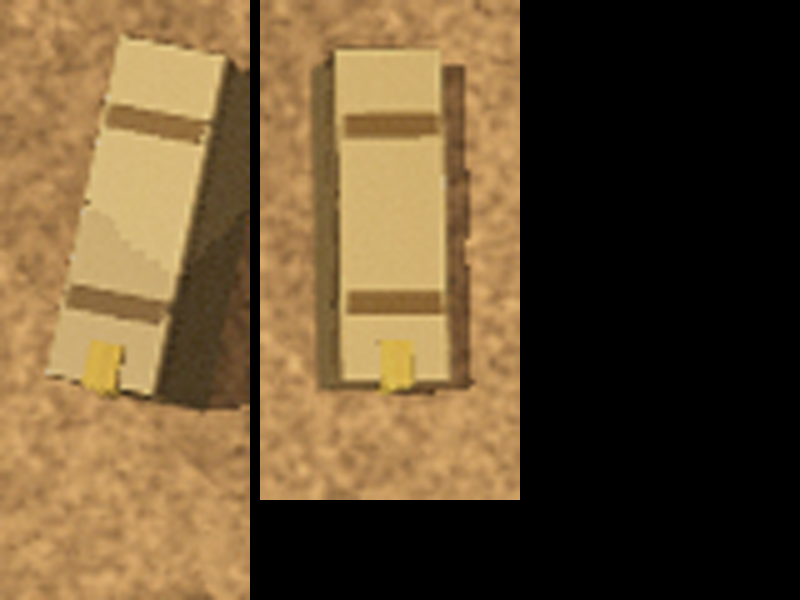

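View pics/c2.png

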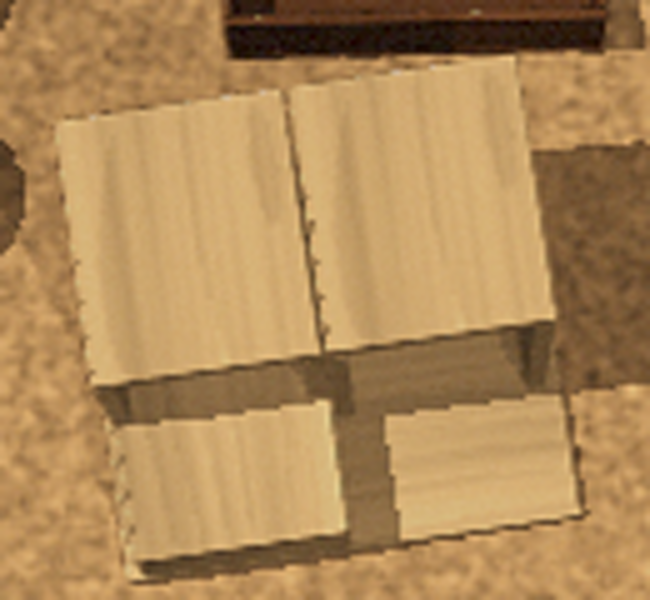

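The crops show crisp lid corners. In image pixels the tall lid runs from (184,172) to (191,244) and the low lid from (444,175) to (467,241). They also show the organiser roofs and fronts.

```bash
cat > h.py <<'E'
from rig import *
import numpy as np
from scipy.spatial.transform import Rotation as R
def ray(n,uv,z):
    c=calibration(n);f=240/np.tan(np.radians(c["vertical_fov"])/2);p=np.array(c["position"])
    uv=np.atleast_2d(uv).astype(float)
    d=np.c_[(uv[:,0]-c["cx"])/f,(uv[:,1]-c["cy"])/f,np.ones(len(uv))]@R.from_quat(c["orientation"]).as_matrix().T
    return p+d*((z-p[2])/d[:,2])[:,None]
def go(x,y,z,yaw):
    """shift/turn (units) from present pose to grasp point x,y,z with tool x along world direction yaw+180, pointing down"""
    s=sense();r=R.from_quat(s["ee_rot"])
    X=-np.array([np.cos(yaw),np.sin(yaw),0]);Z=np.array([0,0,-1]);T=R.from_matrix(np.c_[X,np.cross(Z,X),Z])
    d=r.inv().apply(np.array([x,y,z-.019])-s["tcp_pos"])
    print("shift",(d/.8).round(4),"turn",((r.inv()*T).as_rotvec()/.5).round(4))
E
python3 - <<'E'
from h import *
np.set_printoptions(precision=4,suppress=True)
def show(nm,pts,ox,oy,z):
    q=(np.array(pts)+.5)/5-.5+[ox,oy];w=ray("top",q,z)[:,:2]
    # order: far-left, far-right, near-right, near-left
    ax=(w[0]+w[1]-w[2]-w[3])/2;lat=(w[0]+w[3]-w[1]-w[2])/2
    print(nm,"c",w.mean(0),"L",np.linalg.norm(ax),"W",np.linalg.norm(lat),"yaw",np.arctan2(ax[1],ax[0]),np.arctan2(-lat[0],lat[1]),"nearmid",(w[2]+w[3])/2)
show("tall",[(122,38),(230,57),(157,395),(47,375)],160,165,.118)
show("low",[(335,50),(441,50),(449,381),(341,380)],429-52,165,.063)
show("roof",[(57,127),(515,57),(554,320),(93,386)],235,90,.162)
show("roofL",[(57,127),(285,91),(323,353),(93,386)],235,90,.162)
show("roofR",[(285,91),(515,57),(554,320),(323,353)],235,90,.162)
print(ray("top",np.array([(140,560),(347,530)])/5+[235,90],.07)[:,:2],ray("top",np.array([(350,550),(583,515)])/5+[235,90],.015)[:,:2])
E
```

```text
tall c [0.5061 0.3209] L 0.167872927961177 W 0.05395636853662415 yaw -0.214407113689948 -0.197533763107233 nearmid [0.4241 0.3388]
low c [ 0.5012 -0.3381] L 0.16724193242305377 W 0.0535124568204987 yaw -0.01913262452720747 -0.024943278776060274 nearmid [ 0.4176 -0.3365]
roof c [0.6696 0.0545] L 0.12689998191756702 W 0.21900954338056597 yaw 0.12424407360203701 0.12796473566637492 nearmid [0.6066 0.0467]
roofL c [0.6627 0.109 ] L 0.126628233508265 W 0.10918897570387064 yaw 0.12633529090644288 0.13064853193549578 nearmid [0.5999 0.101 ]
roofR c [0.6767 0.0004] L 0.12768761342760554 W 0.10982135187415307 yaw 0.12355375095927038 0.1252963933396534 nearmid [ 0.6133 -0.0075]
[[0.5238 0.1429]
 [0.5369 0.0388]] [[ 0.5355  0.0389]
 [ 0.5515 -0.0831]]
```

Run:
```python
from h import *
go(.506,.321,.25,-.206)
```

```text
shift [-0.5249 -0.2463 -0.0244] turn [-0.0032  0.0002 -0.0454]
```

```bash
python3 -m creep '[[[-0.525,-0.246,-0.0245],[-0.003,0,-0.045],1],[[-0.525,-0.246,-0.0245],[-0.003,0,-0.045],1],[[-0.525,-0.246,-0.0245],[-0.003,0,-0.045],1],[[-0.525,-0.246,-0.0245],[-0.003,0,-0.045],1],[[-0.525,-0.246,-0.0245],[-0.003,0,-0.045],1],[[-0.525,-0.246,-0.0245],[-0.003,0,-0.045],1],[[-0.525,-0.246,-0.0245],[-0.003,0,-0.045],1],[[-0.525,-0.246,-0.0245],[-0.003,0,-0.045],1],[[-0.525,-0.246,-0.0245],[-0.003,0,-0.045],1],[[-0.525,-0.246,-0.0245],[-0.003,0,-0.045],1],[[-0.525,-0.246,-0.0245],[-0.003,0,-0.045],1],[[-0.525,-0.246,-0.0245],[-0.003,0,-0.045],1],[[-0.525,-0.246,-0.0245],[-0.003,0,-0.045],1],[[-0.525,-0.246,-0.0245],[-0.003,0,-0.045],1]]'
python3 - <<'E'
from h import *
import cv2
a=get_image("top")[120:320,90:360,::-1];b=get_image("side")[60:260,180:450,::-1]
cv2.imwrite("pics/h1.png",cv2.resize(np.hstack([a,b]),None,fx=1.48,fy=1.48,interpolation=cv2.INTER_CUBIC))
go(.506,.321,.09,-.206)
E
```

```text
t: 1.5
tcp_pos: [0.5043, 0.3237, 0.2314]
ee_rot: [0.101, 0.995, 0.001, -0.0]
wrist_force: [-0.5, -0.2, 0.3]
width: 0.0884
grasp_force: 0.0
shift [-0.0018 -0.0026  0.2006] turn [ 0.0036 -0.0009  0.0044]
```

View pics/h1.png

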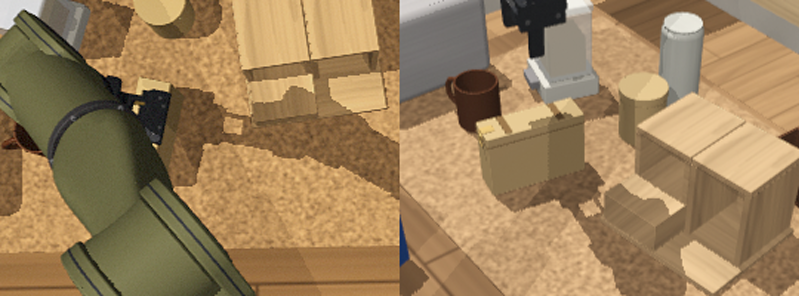

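The gripper hangs over the tall box, whose lid shows at about (150,100) in the left part of the picture, with its fingers across the width. Next I descend and grip.

```bash
python3 -m creep '[[[-0.002,-0.0026,0.05],[0.0036,0,0.0044],1],[[-0.002,-0.0026,0.1],[0.0036,0,0.0044],1],[[-0.002,-0.0026,0.13],[0.0036,0,0.0044],1],[[-0.002,-0.0026,0.16],[0.0036,0,0.0044],1],[[-0.002,-0.0026,0.18],[0.0036,0,0.0044],1],[[-0.002,-0.0026,0.2],[0.0036,0,0.0044],1],[[-0.002,-0.0026,0.2],[0.0036,0,0.0044],1],[[-0.002,-0.0026,0.2],[0.0036,0,0.0044],0],[[-0.002,-0.0026,0.2],[0.0036,0,0.0044],0],[[-0.002,-0.0026,0.2],[0.0036,0,0.0044],0],[[-0.002,-0.0026,0.2],[0.0036,0,0.0044],0],[[-0.002,-0.0026,0.2],[0.0036,0,0.0044],0],[[-0.002,-0.0026,0.2],[0.0036,0,0.0044],0]]' 30
python3 -c "
from h import *
print(sense()['ft_torque'].round(2))"
```

```text
t: 2.9
tcp_pos: [0.5078, 0.3201, 0.072]
ee_rot: [0.104, 0.995, 0.0, 0.0]
wrist_force: [0.5, 1.3, 2.6]
width: 0.0538
grasp_force: 29.9
[-0.03  0.06 -0.02]
```

```bash
python3 -m creep '[[[0,0,-0.02],[0,0,0],0],[[0,0,-0.06],[0,0,0],0],[[0,0,-0.11],[0,0,0],0],[[0,0,-0.16],[0,0,0],0],[[0,0,-0.21],[0,0,0],0],[[0,0,-0.23],[0,0,0],0],[[0,0,-0.23],[0,0,0],0],[[0,0,-0.23],[0,0,0],0]]' 40
python3 - <<'E'
from h import *
go(.4633,-.0282,.275,.126)
E
```

```text
t: 3.7
tcp_pos: [0.5067, 0.319, 0.2543]
ee_rot: [0.104, 0.995, -0.001, -0.001]
wrist_force: [-0.3, 0.7, -3.2]
width: 0.0539
grasp_force: 39.9
shift [-0.0368 -0.4358 -0.0012] turn [-0.0037 -0.0031 -0.6691]
```

```bash
python3 -m creep '[[[-0.002,-0.02,0],[0,0,-0.03],0],[[-0.005,-0.06,0],[0,0,-0.09],0],[[-0.009,-0.11,0],[0,0,-0.17],0],[[-0.013,-0.16,0],[0,0,-0.25],0],[[-0.018,-0.21,0],[0,0,-0.32],0],[[-0.022,-0.26,0],[0,0,-0.4],0],[[-0.026,-0.31,0],[0,0,-0.48],0],[[-0.03,-0.36,0],[0,0,-0.56],0],[[-0.034,-0.4,0],[0,0,-0.62],0],[[-0.036,-0.425,0],[0,0,-0.66],0],[[-0.037,-0.436,0],[-0.004,-0.003,-0.67],0],[[-0.037,-0.436,0],[-0.004,-0.003,-0.67],0],[[-0.037,-0.436,0],[-0.004,-0.003,-0.67],0],[[-0.037,-0.436,0],[-0.004,-0.003,-0.67],0]]'
python3 - <<'E'
from h import *
import cv2
a=get_image("top")[80:280,220:420,::-1];b=get_image("side")[100:300,200:470,::-1]
cv2.imwrite("pics/h2.png",cv2.resize(np.hstack([a,b]),None,fx=1.7,fy=1.7,interpolation=cv2.INTER_CUBIC))
go(.4633,-.0282,.106,.126)
E
```

```text
t: 5.1
tcp_pos: [0.4643, -0.0259, 0.2553]
ee_rot: [-0.064, 0.998, 0.001, 0.001]
wrist_force: [-0.5, 0.5, -2.2]
width: 0.0538
grasp_force: 39.9
shift [ 0.002  -0.0027  0.2105] turn [0.0041 0.0038 0.0055]
```

View pics/h2.png

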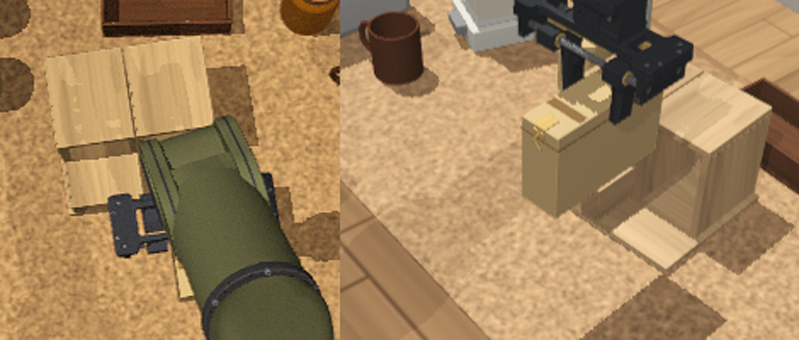

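The box hangs level, in line with the right-hand (high) compartment. Now I lower it and slide it in.

```bash
python3 -m creep '[[[0.002,-0.0027,0.04],[0.004,0.004,0.0055],0],[[0.002,-0.0027,0.09],[0.004,0.004,0.0055],0],[[0.002,-0.0027,0.13],[0.004,0.004,0.0055],0],[[0.002,-0.0027,0.17],[0.004,0.004,0.0055],0],[[0.002,-0.0027,0.195],[0.004,0.004,0.0055],0],[[0.002,-0.0027,0.207],[0.004,0.004,0.0055],0],[[0.002,-0.0027,0.207],[0.004,0.004,0.0055],0],[[-0.02,-0.0027,0.207],[0.004,0.004,0.0055],0],[[-0.045,-0.0027,0.207],[0.004,0.004,0.0055],0],[[-0.07,-0.0027,0.207],[0.004,0.004,0.0055],0],[[-0.095,-0.0027,0.207],[0.004,0.004,0.0055],0],[[-0.115,-0.0027,0.207],[0.004,0.004,0.0055],0],[[-0.123,-0.0027,0.207],[0.004,0.004,0.0055],0],[[-0.123,-0.0027,0.207],[0.004,0.004,0.0055],0],[[-0.123,-0.0027,0.207],[0.004,0.004,0.0055],0]]'
python3 - <<'E'
from h import *
import cv2
a=get_image("top")[80:280,220:420,::-1];b=get_image("side")[100:300,200:470,::-1]
cv2.imwrite("pics/h3.png",cv2.resize(np.hstack([a,b]),None,fx=1.7,fy=1.7,interpolation=cv2.INTER_CUBIC))
go(.5625,-.0156,.103,.126)
E
```

```text
t: 6.7
tcp_pos: [0.5613, -0.0173, 0.0904]
ee_rot: [-0.062, 0.998, -0.0, -0.001]
wrist_force: [-0.6, -0.2, -2.3]
width: 0.0536
grasp_force: 39.9
shift [-0.002   0.002   0.0078] turn [-0.0015 -0.0031 -0.0045]
```

View pics/h3.png

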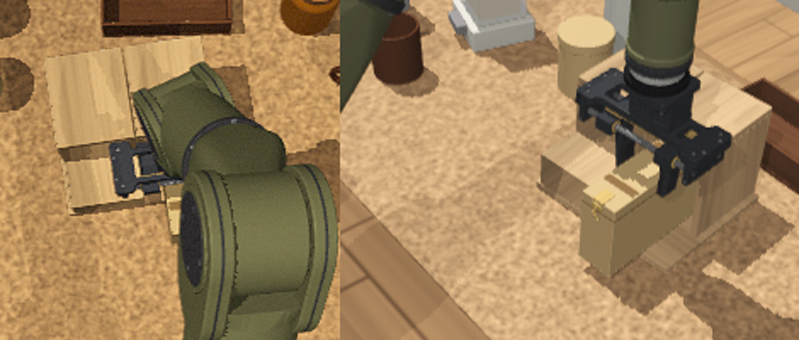

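The box's front end is under the roof and its side walls are clear. I set it down, release, shift back 60 mm, regrip near the hook end and look at the numbers.

```bash
python3 -m creep '[[[-0.002,0.002,0.004],[0,0,-0.0045],0],[[-0.002,0.002,0.0075],[0,0,-0.0045],0],[[-0.002,0.002,0.0075],[0,0,-0.0045],0],[[-0.002,0.002,0.0075],[0,0,-0.0045],0]]'
python3 -m creep '[[[0,0,0],[0,0,0],0.4],[[0,0,0],[0,0,0],0.7],[[0,0,0],[0,0,0],1],[[0,0,0],[0,0,0],1],[[0,0,0],[0,0,0],1],[[0,0,0],[0,0,0],1],[[0.025,0,0],[0,0,0],1],[[0.055,0,0],[0,0,0],1],[[0.075,0,0],[0,0,0],1],[[0.075,0,0],[0,0,0],1],[[0.075,0,0],[0,0,0],1],[[0.075,0,0],[0,0,0],0],[[0.075,0,0],[0,0,0],0],[[0.075,0,0],[0,0,0],0],[[0.075,0,0],[0,0,0],0],[[0.075,0,0],[0,0,0],0],[[0.075,0,0],[0,0,0],0]]' 20
```

```text
t: 7.2
tcp_pos: [0.5634, -0.015, 0.084]
ee_rot: [-0.063, 0.998, -0.0, -0.0]
wrist_force: [-0.9, 1.3, -0.0]
width: 0.0539
grasp_force: 39.9
t: 8.9
tcp_pos: [0.5043, -0.0227, 0.084]
ee_rot: [-0.063, 0.998, -0.0, -0.0]
wrist_force: [-0.5, 1.1, -1.5]
width: 0.0537
grasp_force: 20.0
```

Run:
```python
from h import *
s=sense();m=np.array([.6121,-.0093]);u=np.array([np.cos(.126),np.sin(.126)]);l=np.array([-u[1],u[0]])
d=s["tcp_pos"][:2]-m;print("along",d@u,"lat",d@l)
go(*(m-.049*u),.103,.126)
```

```text
along -0.10867260001592295 lat 0.00030225755937637877
shift [-0.0746 -0.0004  0.    ] turn [-0.0006 -0.0002  0.0004]
```

```bash
python3 -m creep '[[[-0.01,0,0],[0,0,0],0],[[-0.025,0,0],[0,0,0],0],[[-0.04,0,0],[0,0,0],0],[[-0.055,0,0],[0,0,0],0],[[-0.068,0,0],[0,0,0],0],[[-0.0745,0,0],[0,0,0],0],[[-0.0745,0,0],[0,0,0],0],[[-0.0745,0,0],[0,0,0],0]]'
python3 -m creep '[[[0,0,0],[0,0,0],0.4],[[0,0,0],[0,0,0],0.7],[[0,0,0],[0,0,0],1],[[0,0,0],[0,0,0],1],[[0,0,0],[0,0,0],1],[[0,0,0],[0,0,0],1],[[0.025,0,-0.03],[0,0,0],1],[[0.05,0,-0.08],[0,0,0],1],[[0.075,0,-0.13],[0,0,0],1],[[0.075,0,-0.18],[0,0,0],1],[[0.075,0,-0.21],[0,0,0],1],[[0.075,0,-0.21],[0,0,0],1],[[0.075,0,-0.21],[0,0,0],1]]'
python3 -c "
from h import *
go(.501,-.338,.25,-.022)"
```

```text
t: 9.7
tcp_pos: [0.5637, -0.0155, 0.084]
ee_rot: [-0.063, 0.998, -0.0, 0.0]
wrist_force: [0.6, -0.7, -0.8]
width: 0.0537
grasp_force: 20.0
t: 11.0
tcp_pos: [0.5037, -0.023, 0.2521]
ee_rot: [-0.063, 0.998, -0.0, 0.0]
wrist_force: [0.2, 0.1, 0.0]
width: 0.0882
grasp_force: 0.0
shift [ 0.0527 -0.3902  0.0267] turn [-0.0016  0.0006  0.2956]
```

```bash
python3 -m creep '[[[0.007,-0.05,0.003],[0,0,0.04],1],[[0.0135,-0.1,0.007],[0,0,0.08],1],[[0.02,-0.15,0.01],[0,0,0.12],1],[[0.027,-0.2,0.014],[0,0,0.15],1],[[0.034,-0.25,0.017],[0,0,0.19],1],[[0.04,-0.3,0.02],[0,0,0.23],1],[[0.047,-0.35,0.024],[0,0,0.27],1],[[0.0527,-0.39,0.0265],[-0.0016,0,0.2956],1],[[0.0527,-0.39,0.0265],[-0.0016,0,0.2956],1],[[0.0527,-0.39,0.0265],[-0.0016,0,0.2956],1],[[0.0527,-0.39,0.0265],[-0.0016,0,0.2956],1]]'
python3 - <<'E'
from h import *
import cv2
a=get_image("top")[80:280,230:490,::-1];b=get_image("side")[110:390,310:530,::-1]
o=np.zeros((280,480,3),np.uint8);o[:200,:260]=a;o[:,260:]=b
cv2.imwrite("pics/h4.png",cv2.resize(o,None,fx=1.66,fy=1.66,interpolation=cv2.INTER_CUBIC))
go(.501,-.338,.04,-.022)
E
```

```text
t: 12.1
tcp_pos: [0.5011, -0.3356, 0.23]
ee_rot: [0.01, 1.0, 0.001, -0.001]
wrist_force: [0.2, 0.3, -0.7]
width: 0.0882
grasp_force: 0.0
shift [ 0.0004 -0.0033  0.2621] turn [ 0.003  -0.0016  0.0062]
```

View pics/h4.png

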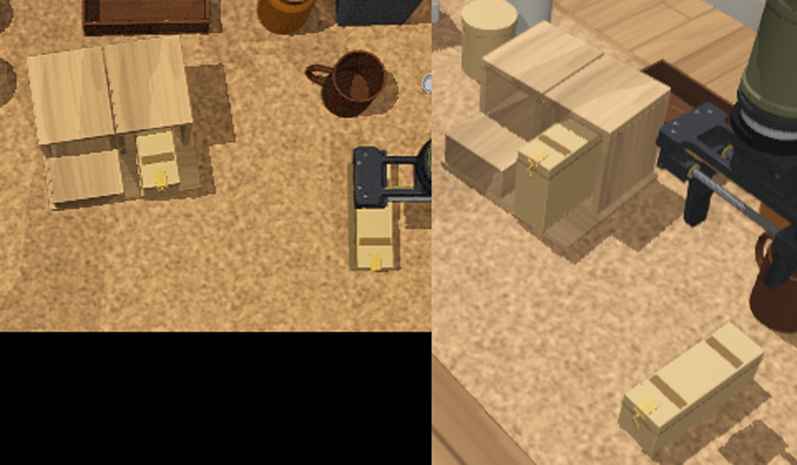

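The left view shows the tall box square in the high compartment, its near half out at crop (155,160). The gripper is over the low box, with its hook end at (375,255). Now I descend and grip.

```bash
python3 -m creep '[[[0,-0.0033,0.05],[0.003,-0.0016,0.006],1],[[0,-0.0033,0.1],[0.003,-0.0016,0.006],1],[[0,-0.0033,0.15],[0.003,-0.0016,0.006],1],[[0,-0.0033,0.19],[0.003,-0.0016,0.006],1],[[0,-0.0033,0.22],[0.003,-0.0016,0.006],1],[[0,-0.0033,0.245],[0.003,-0.0016,0.006],1],[[0,-0.0033,0.258],[0.003,-0.0016,0.006],1],[[0,-0.0033,0.258],[0.003,-0.0016,0.006],1],[[0,-0.0033,0.258],[0.003,-0.0016,0.006],0],[[0,-0.0033,0.258],[0.003,-0.0016,0.006],0],[[0,-0.0033,0.258],[0.003,-0.0016,0.006],0],[[0,-0.0033,0.258],[0.003,-0.0016,0.006],0],[[0,-0.0033,0.258],[0.003,-0.0016,0.006],0],[[0,-0.0033,0.258],[0.003,-0.0016,0.006],0]]' 35
python3 -m creep '[[[0,0,-0.02],[0,0,0],0],[[0,0,-0.06],[0,0,0],0],[[0,0,-0.11],[0,0,0],0],[[0,0,-0.16],[0,0,0],0],[[0,0,-0.21],[0,0,0],0],[[0,0,-0.26],[0,0,0],0],[[0,0,-0.285],[0,0,0],0],[[0,0,-0.285],[0,0,0],0],[[0,0,-0.285],[0,0,0],0]]'
python3 - <<'E'
from h import *
m=np.array([.5981,.1019]);u=np.array([np.cos(.126),np.sin(.126)])
go(*(m-.15*u),.27,.126)
E
```

```text
t: 13.6
tcp_pos: [0.5013, -0.3404, 0.0252]
ee_rot: [0.012, 1.0, -0.001, 0.001]
wrist_force: [0.3, 0.2, 4.9]
width: 0.0534
grasp_force: 35.0
t: 14.5
tcp_pos: [0.5002, -0.3397, 0.2524]
ee_rot: [0.012, 1.0, -0.001, -0.0]
wrist_force: [0.1, -0.4, -1.4]
width: 0.0539
grasp_force: 35.0
shift [0.0768 0.5267 0.0012] turn [-0.0021 -0.0006 -0.3016]
```

```bash
python3 -m creep '[[[0.003,0.02,0],[0,0,-0.01],0],[[0.009,0.06,0],[0,0,-0.03],0],[[0.016,0.11,0],[0,0,-0.06],0],[[0.023,0.16,0],[0,0,-0.09],0],[[0.031,0.21,0],[0,0,-0.12],0],[[0.038,0.26,0],[0,0,-0.15],0],[[0.045,0.31,0],[0,0,-0.18],0],[[0.053,0.36,0],[0,0,-0.21],0],[[0.06,0.41,0],[0,0,-0.24],0],[[0.067,0.46,0],[0,0,-0.265],0],[[0.073,0.5,0],[0,0,-0.285],0],[[0.0768,0.522,0],[0,0,-0.3],0],[[0.0768,0.5267,0],[-0.002,0,-0.3016],0],[[0.0768,0.5267,0],[-0.002,0,-0.3016],0],[[0.0768,0.5267,0],[-0.002,0,-0.3016],0],[[0.0768,0.5267,0],[-0.002,0,-0.3016],0]]'
python3 - <<'E'
from h import *
m=np.array([.5981,.1019]);u=np.array([np.cos(.126),np.sin(.126)])
go(*(m-.15*u),.116,.126)
E
```

```text
t: 16.1
tcp_pos: [0.4499, 0.0811, 0.2517]
ee_rot: [-0.062, 0.998, -0.001, -0.0]
wrist_force: [-0.3, 0.5, -1.3]
width: 0.0535
grasp_force: 35.0
shift [0.0004 0.0027 0.1934] turn [-0.0022 -0.0012 -0.0053]
```

```bash
python3 -m creep '[[[0,0.0027,0.04],[-0.002,-0.001,-0.005],0],[[0,0.0027,0.09],[-0.002,-0.001,-0.005],0],[[0,0.0027,0.13],[-0.002,-0.001,-0.005],0],[[0,0.0027,0.165],[-0.002,-0.001,-0.005],0],[[0,0.0027,0.185],[-0.002,-0.001,-0.005],0],[[0,0.0027,0.193],[-0.002,-0.001,-0.005],0],[[0,0.0027,0.193],[-0.002,-0.001,-0.005],0],[[-0.02,0.0027,0.193],[-0.002,-0.001,-0.005],0],[[-0.045,0.0027,0.193],[-0.002,-0.001,-0.005],0],[[-0.07,0.0027,0.193],[-0.002,-0.001,-0.005],0],[[-0.095,0.0027,0.193],[-0.002,-0.001,-0.005],0],[[-0.115,0.0027,0.193],[-0.002,-0.001,-0.005],0],[[-0.1245,0.0027,0.193],[-0.002,-0.001,-0.005],0],[[-0.1245,0.0027,0.193],[-0.002,-0.001,-0.005],0],[[-0.1245,0.0027,0.193],[-0.002,-0.001,-0.005],0]]'
python3 - <<'E'
from h import *
import cv2
m=np.array([.5981,.1019]);u=np.array([np.cos(.126),np.sin(.126)])
b=get_image("side")[100:300,250:470,::-1]
cv2.imwrite("pics/h5.png",cv2.resize(b,None,fx=2.5,fy=2.5,interpolation=cv2.INTER_CUBIC))
go(*(m-.05*u),.111,.126)
E
```

```text
t: 17.6
tcp_pos: [0.5478, 0.097, 0.0981]
ee_rot: [-0.064, 0.998, 0.0, 0.0]
wrist_force: [1.0, 0.5, -2.3]
width: 0.0534
grasp_force: 35.0
shift [-0.001  -0.002   0.0074] turn [ 0.0007 -0.0003  0.0054]
```

View pics/h5.png

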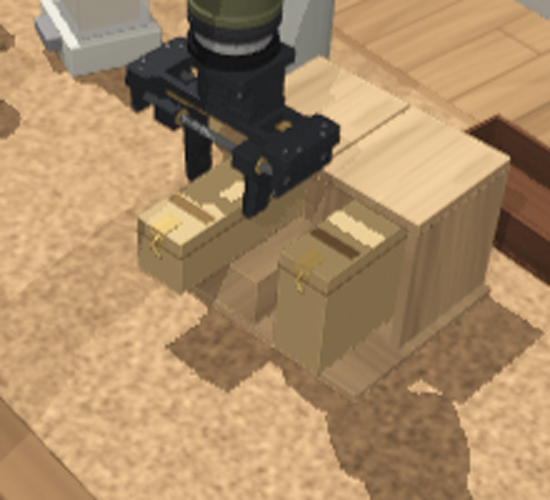

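The low box is entering over the step, with its hook end at (165,240). The tall box sits undisturbed. I set the low box down, regrip nearer the hook end and slide it in.

```bash
python3 -m creep '[[[-0.001,-0.002,0.004],[0,0,0.005],0],[[-0.001,-0.002,0.0075],[0,0,0.005],0],[[-0.001,-0.002,0.0075],[0,0,0.005],0],[[-0.001,-0.002,0.0075],[0,0,0.005],0]]'
python3 -m creep '[[[0,0,0],[0,0,0],0.4],[[0,0,0],[0,0,0],0.7],[[0,0,0],[0,0,0],1],[[0,0,0],[0,0,0],1],[[0,0,0],[0,0,0],1],[[0,0,0],[0,0,0],1],[[0.025,0,0],[0,0,0],1],[[0.055,0,0],[0,0,0],1],[[0.075,0,0],[0,0,0],1],[[0.075,0,0],[0,0,0],1],[[0.075,0,0],[0,0,0],1],[[0.075,0,0],[0,0,0],0],[[0.075,0,0],[0,0,0],0],[[0.075,0,0],[0,0,0],0],[[0.075,0,0],[0,0,0],0],[[0.075,0,0],[0,0,0],0],[[0.075,0,0],[0,0,0],0]]' 20
python3 - <<'E'
from h import *
m=np.array([.5981,.1019]);u=np.array([np.cos(.126),np.sin(.126)])
go(*(m-.049*u),.111,.126)
E
```

```text
t: 18.05
tcp_pos: [0.5491, 0.0955, 0.0922]
ee_rot: [-0.063, 0.998, -0.0, 0.0]
wrist_force: [-1.5, -1.1, 6.5]
width: 0.0536
grasp_force: 35.0
t: 19.75
tcp_pos: [0.4901, 0.0884, 0.0916]
ee_rot: [-0.063, 0.998, 0.0, 0.0]
wrist_force: [0.3, -0.3, -1.0]
width: 0.0536
grasp_force: 20.0
shift [-0.0747 -0.0002 -0.0004] turn [ 0.0015  0.0021 -0.0001]
```

```bash
python3 -m creep '[[[-0.01,0,0],[0,0,0],0],[[-0.025,0,0],[0,0,0],0],[[-0.04,0,0],[0,0,0],0],[[-0.055,0,0],[0,0,0],0],[[-0.068,0,0],[0,0,0],0],[[-0.0745,0,0],[0,0,0],0],[[-0.0745,0,0],[0,0,0],0],[[-0.0745,0,0],[0,0,0],0]]'
python3 -m creep '[[[0,0,0],[0,0,0],0.4],[[0,0,0],[0,0,0],0.7],[[0,0,0],[0,0,0],1],[[0,0,0],[0,0,0],1],[[0,0,0],[0,0,0],1],[[0,0,0],[0,0,0],1],[[0.025,0,-0.03],[0,0,0],1],[[0.05,0,-0.08],[0,0,0],1],[[0.06,0.05,-0.13],[0,0,0],1],[[0.06,0.1,-0.18],[0,0,0],1],[[0.06,0.15,-0.21],[0,0,0],1],[[0.06,0.2,-0.21],[0,0,0],1],[[0.06,0.25,-0.21],[0,0,0],1],[[0.06,0.3,-0.21],[0,0,0],1],[[0.06,0.3,-0.21],[0,0,0],1],[[0.06,0.3,-0.21],[0,0,0],1]]'
python3 - <<'E'
from h import *
import cv2
a=get_image("top")[90:210,235:365,::-1];b=get_image("side")[110:290,290:470,::-1]
o=np.hstack([cv2.resize(a,(433,400),interpolation=cv2.INTER_CUBIC),cv2.resize(b,(360,360),interpolation=cv2.INTER_CUBIC)[:,:] if 0 else cv2.resize(b,(367,400),interpolation=cv2.INTER_CUBIC)])
cv2.imwrite("pics/h6.png",o)
E
```

```text
t: 20.55
tcp_pos: [0.549, 0.0959, 0.0916]
ee_rot: [-0.063, 0.998, 0.0, 0.0]
wrist_force: [0.2, -0.4, -1.8]
width: 0.0538
grasp_force: 20.0
t: 22.15
tcp_pos: [0.4706, 0.3285, 0.2596]
ee_rot: [-0.064, 0.998, 0.0, 0.0]
wrist_force: [0.6, -0.5, 0.8]
width: 0.0882
grasp_force: 0.0
```

View pics/h6.png

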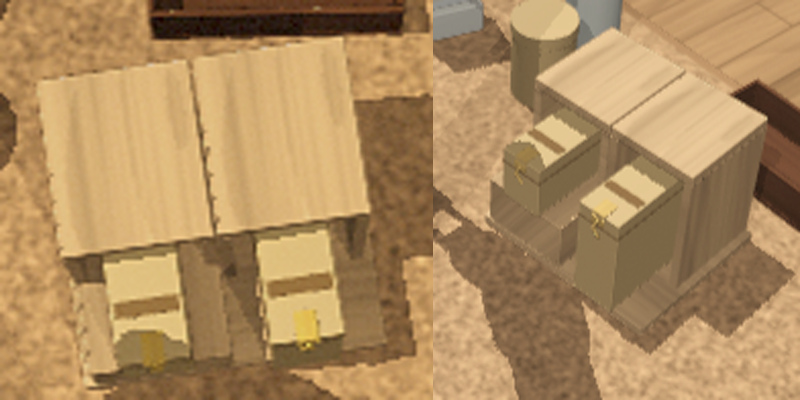

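Both boxes stand straight in their compartments. Their near lid edges are at about (308,341) for the tall box and (150,361) for the low one in the left crop. I check the depth before handing in.

Run:
```python
from h import *
u=np.array([np.cos(.126),np.sin(.126)])
for m,p in(((.6121,-.0093),(308,341)),((.5981,.1019),(150,361))):
    w=ray("top",np.array(p)/3.333+[234.7,89.7],.13)[0,:2]-m
    print("insertion",.17+w@u,"lat",w@[-u[1],u[0]])
print(job_done())
```

```text
insertion 0.09284738859050974 lat 0.0014886683499854524
insertion 0.09497295595828265 lat 0.0038470914801440343
the job is handed in; nothing more can be done
None
```

Both boxes are put away upright and straight, the tall one in the high compartment and the low one on the raised floor, each measured at about 93–95 mm of 170 mm under the roof; released and handed in at about 22 s.

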